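# Square up a dropper track and check its gap

### The job

Stand the dropper bottle that blocks the middle of the white track bed's robot-side edge aside, towards the robot, then set the steel square on the table so that its stock lies flush against that edge, blade over the bed and up against the stop block. Then put the flat gauge from its stand down into the gap between the two rails, in line with the square's blade, until its shoulders sit on the rails. Do not drop either tool, tip a bottle or shift the other three.

Things in the scene. Friction and masses are not known exactly. Their poses are not given: they have to be found in the camera images.
- bed: Fixed white plate 180 (x) x 200 (y) x 24 mm high; origin: centre of its underside, on the table, z up. Robot-side edge: face x = -90 mm. On it two steel rails 12 mm thick run along y, full length, tops 59 mm above the table; the gap between them is 9 mm wide, centred on x = +60 mm. Droppers (to 95 mm high) hang in it at y = -56, -73, -90 mm; the rest is free.
- stop: Fixed aluminium stop block on top of the bed, turned like the bed, 40 (x) x 30 (y) x 22 mm with a black screw knob 8 mm high on top; origin at the centre of its underside (24 mm above the table). It stands at a different y from run to run. The square's blade is to touch its face y = -15 mm.
- square: Loose steel try square, 0.45 kg, lying flat; origin under the stock's centre, on the table. Stock 28 (x) x 110 (y) x 30 mm high, flush face x = +14 mm. Grip ridge on it 16 (x) x 56 (y) mm, 30 to 60 mm high, gripped across x. Blade at y = 29 to 55 mm (centreline 42), from the stock to x = 124 mm, heights 25.5 to 28.5 mm: it passes 1.5 mm above the bed.
- face_a (a point): Point on the square's flush face (x = 14 mm), 50 mm towards the blade end (y = +50 mm), 12 mm above its underside; axes as the square's.
- face_b (a point): Point on the square's flush face (x = 14 mm), at the other end (y = -50 mm), 12 mm above its underside; axes as the square's.
- blade_edge (a point): Point on the blade's outer long edge, at x = 70, y = 55, z = 27 mm of the square; this edge is to touch the stop block.
- stand: Fixed grey gauge stand, 60 (x) x 80 (y) x 35 mm high, origin at the centre of its underside; a vertical slot 11 (x) x 46 mm (y) through its middle holds the gauge upright.
- gauge: Loose flat gauge, 0.16 kg, upright in the stand; origin: centre of the blade's lower end, z up. Blade 6 (x) x 40 (y) mm, 26 mm long, lowest 7 mm stepped to 3 x 34 mm; shoulder 24 x 56 mm at z = 26 to 34 mm; grip 14 (x) x 40 (y) mm at z = 34 to 74 mm, gripped across x. Home in the track its origin is 33 mm above the table and at x = +60 mm of the bed.
- bottle_a: Loose dark dropper bottle with black collar and white bulb, 34 mm across, 97 mm high, 90 g, standing near the robot-side edge of the track bed, towards the bed's +y end; origin at the centre of its underside. To be left alone.
- bottle_b: Loose dark dropper bottle with black collar and white bulb, 34 mm across, 97 mm high, 90 g, standing near the robot-side edge of the track bed, towards the bed's -y end; origin at the centre of its underside. To be left alone.
- bottle_c: Loose dark dropper bottle with black collar and white bulb, 34 mm across, 97 mm high, 90 g, standing close to the middle of the bed's robot-side edge, between the other two, where the square has to go; origin at the centre of its underside. To be stood aside.
- bottle_d: Loose dark dropper bottle with black collar and white bulb, 34 mm across, 97 mm high, 90 g, standing beside the gauge stand; origin at the centre of its underside. To be left alone.

How it is judged:
On the way, in this order (a step that is already met when the one before it is completed fails the run):
1. The blocking bottle stands upright on the table, released, on the robot's side of the bed with its centre at least 75 mm out from the bed's robot-side edge (x of bottle_c in the frame of bed below -0.165 m and height (world z) of bottle_c between -0.003 and 0.004 m and angle between bottle_c's own z axis and vertical below 0.1 rad and linear speed of bottle_c below 0.03 m/s and contact force between the fingers and bottle_c below 0.05 N), for 0.2 s.
2. The square rests flat on the table with its stock flush on the bed's robot-side edge (both ends of the stock within 2 mm of the edge) and its blade's outer edge within 3 mm of the stop block (x of face_a in the frame of bed between -0.092 and -0.087 m and x of face_b in the frame of bed between -0.092 and -0.087 m and y of blade_edge in the frame of stop between -0.018 and -0.013 m and height (world z) of square between -0.003 and 0.003 m and angle between square's own z axis and vertical below 0.03 rad and x of square in the frame of bed below -0.1 m), for 0.2 s.
3. The gauge stands upright in the gap between the rails, fully home (shoulders within 2 mm of the rail tops), its centre within 6 mm of the line of the square's blade; the square is still in place (all of step 2 and x of gauge in the frame of bed between 0.056 and 0.064 m and height (world z) of gauge between 0.031 and 0.035 m and angle between gauge's own z axis and vertical below 0.06 rad and y of gauge in the frame of square between 0.036 and 0.048 m), for 0.2 s.
At the end, for the whole second after the job is handed in: Blocking bottle (c) upright on table, centre at least 75 mm out from the bed's robot-side edge; square flat, both stock ends within 2 mm of that edge, blade edge within 3 mm of the stop; gauge upright in gap, shoulders within 2 mm of rail tops, centre within 6 mm of the blade's line; all at rest (all of step 3 and linear speed of each of square, gauge below 0.02 m/s and x of bottle_c in the frame of bed below -0.165 m and height (world z) of bottle_c between -0.003 and 0.004 m and angle between bottle_c's own z axis and vertical below 0.1 rad and linear speed of bottle_c below 0.03 m/s); the robot touches nothing.
It fails at once if One of the other three dropper bottles (a, b, d) is shifted more than 15 mm, or any of the four is tipped more than 17 degrees (distance of any of bottle_a, bottle_b, bottle_d from where it was at the start of the episode above 0.015 m or angle between any of bottle_a, bottle_b, bottle_c, bottle_d's own z axis and vertical above 0.3 rad).
It fails at once if The square or the gauge is dropped: it moves faster than 0.5 m/s while the fingers do not touch it ((linear speed of square above 0.5 m/s and contact force between the fingers and square below 0.02 N) or (linear speed of gauge above 0.5 m/s and contact force between the fingers and gauge below 0.02 N)).
It also fails if it takes over 69 s, if anything falls off the work surface, if the arm or the gripper's body presses on something with over 40 N, if the wrist force passes 120 N, or if a joint passes its speed limit or range.

### The arm

A 7-joint arm with a two-finger parallel gripper is mounted at the origin on the work surface. World frame = base frame: x ahead of the robot, y to its left, z up, the work surface at z = 0. Lengths are in m, angles in rad, forces in N, time in s.
With the tool pointing down it reaches from about 0.4 to 0.9 m from the base axis. Payload 5.6 kg.
Tool frame: the origin (TCP) lies at the very end of the fingers, on their centre line; the grasp point (between the pads) lies 19 mm behind it; z points along the fingers, y is the line along which they close (so a half turn about z gives the same grasp; the last joint's range is limited). The gripper opens to 92 mm and grips with 3 to 60 N. Pads are 20 mm wide; open, the fingers measure 128 mm over their backs; the gripper's body (75 mm by 189 mm) begins 69 mm behind the grasp point.
Start: joints at [1.098, 0.468, -0.012, 1.603, 0.006, 1.071, -0.056], TCP at [0.271, -0.591, 0.215] pointing down, gripper open.
Joint ranges: [-2.53, 2.53], [-0.31, 2.02], [-1.57, 1.55], [0.28, 2.44], [-1.29, 4.43], [0.15, 1.84], [-2.92, 2.92]. Speed limits (rad/s): [2.57, 2.57, 3.14, 3.14, 3.14, 3.14, 3.14].

### API

Orientations are given as a unit quaternion [x, y, z, w].
In Python, from plant import env gives the robot as it stands.
- The arm moves only by the tool carry_out, never from a script. Its argument "motion" is a list of rows, each a list of 2 entries, a list of its own where there are three numbers: the shift along the tool's x, y, z in mm, then the turn about the tool's z in degrees. In form: [[[x, y, z], twist], ...]. A call has 1 to 8 rows; each row shifts and turns the commanded pose from where the row before left it, along the tool's axes as they then stand; what a row does not reach is not made up. A row lasts 1/10 s, in which the tool goes at most 50 mm and 8.59 degrees, less where a joint would pass 70% of its speed; a pose out of reach is approached as far as the arm can. A call is refused whole if a number of a shift passes 50 or a number of a turn 8.59, either way. A call with a gripper value outside its range is refused whole. "claw" is the finger opening in mm, from 0 to 91.9, set as the call begins (left out, the last holds). The fingers move at their own pace and stop on an object; "squeeze" is the grip in N (left out, the last holds). Time passes only in rows, so rows that do not move let the fingers close. It gives the time, the measured TCP pose, the force, the opening and the grip force at its end, in the units of the state.
- env.sense(): the state, without advancing time (a new reading comes with each control period).
- env.get_image(name): name is "scene" or "top" or "wrist"; returns the picture (420x560x3 uint8, blue, green, red); there is no depth.
- env.camera_model(name): a dict with "K" (3x3 intrinsics, pixels), "R" (3x3) and "t" (3): a world point X has camera coordinates R X + t; the wrist camera has in their place "mount" (4x4, takes a point from camera to tool coordinates, whose origin is the TCP and whose axes are the flange's). Camera axes: x right, y down, z forward; pixel columns grow to the right and rows downward; lengths in m; the calibration is good to about 2 mm. A picture is of the moment at which its call begins: read the wrist's pose just before it. camera_model takes no time and is no camera call.
- env.hand_in(): hands the job in; it is judged then, once.
The state is a dict: "time_s": time; "joints": joint angles; "joint_vel": joint speeds; "joint_torque": joint torques, N m; "tool_pos": TCP position; "orientation": TCP orientation; "contact_force": force on the tool from outside, world axes, zero at the start; "moment": the same for the moment, N m; "gripper_width": finger opening in m; "finger_force": force on a finger pad.
Only numpy, scipy, OpenCV 4.12 (cv2) and the standard library are available. Lean on these libraries where they do the work, as an engineer would, in place of code of your own. Each camera call takes 0.05 s, during which the arm holds its last target. There are 200 camera calls.

## Working session

There is one attempt and no reset: what is moved stays moved. The work goes in short steps, Python scripts to look and compute and a tool call to move; the robot and the scene stay as the last step left them, time stands still between calls to the robot, and variables do not carry over. Pictures are saved under pics/ and viewed, at most 10 in all, crops included, and the job is handed in when it is done.

Besides the shell and the picture viewer there is one more tool, called after ">>>" as name(argument=value, ...), one argument or row to a line, values as JSON. carry_out: Moves the arm, as the interface text tells. Its arguments: {"type":"object","properties":{"motion":{"type":"array"},"claw":{"type":"number"},"squeeze":{"type":"number"}},"required":["motion"]}

```bash
mkdir -p pics; ls
python3 - <<'E'
from plant import env
import cv2, numpy as np
s=env.sense();print({k:np.round(v,3) for k,v in s.items()})
for n in ("top","scene"):
    im=env.get_image(n);cv2.imwrite(f"pics/{n}0.png",im)
    m=env.camera_model(n);print(n,{k:np.round(v,4).tolist() for k,v in m.items()})
print(env.camera_model("wrist"))
E
```

```text
pics
{'time_s': np.float64(0.0), 'joints': array([ 1.098,  0.468, -0.012,  1.604,  0.006,  1.071, -0.056]), 'joint_vel': array([ 0.001,  0.001, -0.   ,  0.001, -0.   ,  0.001,  0.   ]), 'joint_torque': array([-0.0000e+00, -5.2056e+01, -1.3000e-02, -2.4374e+01, -5.7000e-02,
        1.7000e-02,  0.0000e+00]), 'tool_pos': array([ 0.271, -0.59 ,  0.214]), 'orientation': array([ 0.977,  0.213, -0.   , -0.001]), 'contact_force': array([-0.11 , -1.066, -0.082]), 'moment': array([-0.006, -0.005, -0.015]), 'finger_force': np.float64(0.0), 'gripper_width': np.float64(0.092)}
top {'K': [[515.8665, 0.0, 279.411], [0.0, 515.8665, 212.7812], [0.0, 0.0, 1.0]], 'R': [[-0.0112, -0.9996, -0.0253], [-0.9811, 0.0159, -0.1928], [0.1931, 0.0226, -0.9809]], 't': [0.0331, 0.5562, 1.3721]}
scene {'K': [[470.5674, 0.0, 291.5739], [0.0, 470.5674, 213.2327], [0.0, 0.0, 1.0]], 'R': [[0.1641, 0.9863, 0.017], [0.7719, -0.1177, -0.6248], [-0.6142, 0.1157, -0.7806]], 't': [-0.101, -0.3869, 1.4131]}
{'K': array([[370.86204529,   0.        , 279.14030957],
       [  0.        , 370.86204529, 212.53176755],
       [  0.        ,   0.        ,   1.        ]]), 'mount': array([[-1.76303669e-04, -9.58132847e-01, -2.86323970e-01,
         8.10051725e-02],
       [ 9.99999699e-01, -3.85424847e-04,  6.74007805e-04,
         1.42972172e-03],
       [-7.56145390e-04, -2.86323765e-01,  9.58132627e-01,
        -1.69753661e-01],
       [ 0.00000000e+00,  0.00000000e+00,  0.00000000e+00,
         1.00000000e+00]])}
```

View pics/top0.png

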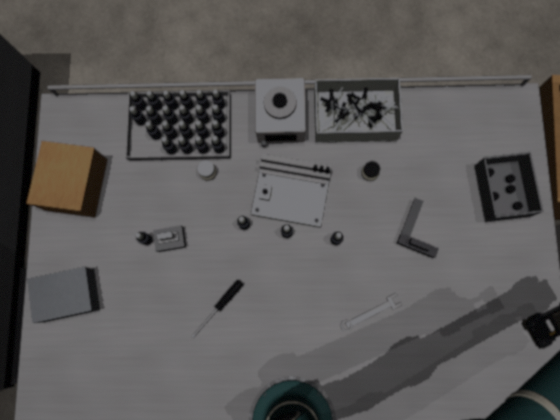

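View pics/scene0.png

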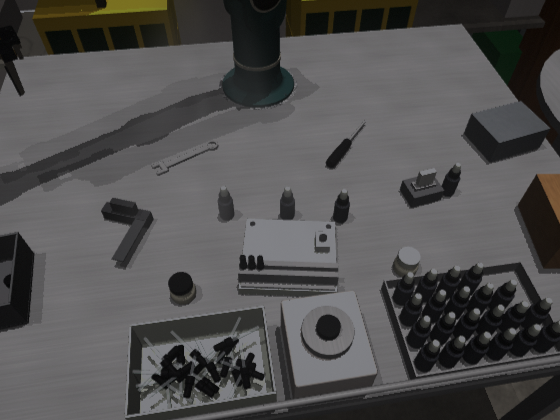

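The top view shows the bed at about (290,192), with bottles a/c/b at (243,222), (287,230) and (337,238). The square's stock runs (400,238)-(437,252) with its blade up to (418,200). The stand is at (170,237) with bottle d at (145,238). The scene view agrees. Next I'll get coarse positions, then go to the wrist camera.

```bash
cat > h.py <<'E'
from plant import env
import cv2, numpy as np
from scipy.spatial.transform import Rotation as Ro
def campose(name, st=None):
    m=env.camera_model(name)
    if name!="wrist": return m["K"], m["R"].T, -m["R"].T@m["t"]
    st=st or env.sense(); M=m["mount"]; R=Ro.from_quat(st["orientation"]).as_matrix()
    return m["K"], R@M[:3,:3], R@M[:3,3]+np.array(st["tool_pos"])
def ray(cp,px,z):
    "world points on plane z for pixels px"
    K,R,c=cp; px=np.atleast_2d(np.array(px,float))
    d=(R@np.linalg.inv(K)@np.c_[px,np.ones(len(px))].T).T
    return c+d*((z-c[2])/d[:,2])[:,None]
def proj(cp,X):
    K,R,c=cp; p=(K@R.T@(np.atleast_2d(X)-c).T).T; return p[:,:2]/p[:,2:]
def yaw(st): 
    x=Ro.from_quat(st["orientation"]).as_matrix()[:,0]; return np.degrees(np.arctan2(x[1],x[0]))
def go(target,yawdeg=None):
    "shift in tool axes (mm) and twist (deg) to reach the target; shift first"
    st=env.sense();R=Ro.from_quat(st["orientation"]).as_matrix()
    d=R.T@(np.array(target)-st["tool_pos"])*1000; y=yaw(st)
    t=0 if yawdeg is None else -((yawdeg-y+90)%180-90)
    print("t%.2f at %s yaw %.2f -> shift %s twist %.2f  F %s w %.4f ff %.1f"%(st["time_s"],np.round(st["tool_pos"],4),y,np.round(d,1),t,np.round(st["contact_force"],1),st["gripper_width"],st["finger_force"]))
def snap(name,fn):
    st=env.sense(); im=env.get_image(name); cv2.imwrite(f"pics/{fn}.png",im)
    np.save(f"pics/{fn}.npy",np.r_[st["tool_pos"],st["orientation"]]); return im,campose(name,st)
def load(fn):
    v=np.load(f"pics/{fn}.npy"); return cv2.imread(f"pics/{fn}.png"),campose("wrist",dict(tool_pos=v[:3],orientation=v[3:]))
E
python3 - <<'E'
from h import *
t=campose("top")
P=lambda n,px,z: print(n,np.round(ray(t,px,z)[:,:2],3).tolist())
P("bed edge",[(252,213),(322,226)],.024); P("bed far",[(262,162),(330,178)],.059)
P("bottle tops a c b d",[(243,219),(287,228),(338,235),(143,235)],.08)
P("square stock/blade",[(402,239),(437,251),(418,200)],.028)
P("gauge",[(168,236)],.08);P("stop",[(265,192)],.046)
go([.5,0,.3],-10)
E
```

```text
bed edge [[0.563, 0.104], [0.523, -0.093]]
bed far [[0.702, 0.073], [0.652, -0.117]]
bottle tops a c b d [[0.536, 0.124], [0.509, 0.005], [0.488, -0.132], [0.496, 0.395]]
square stock/blade [[0.482, -0.313], [0.447, -0.407], [0.592, -0.364]]
gauge [[0.492, 0.327]]
stop [[0.618, 0.066]]
t0.10 at [ 0.2706 -0.5904  0.2137] yaw 24.62 -> shift [ 454.6 -441.3  -85.6] twist 34.62  F [ 0.1 -0.2 -0.3] w 0.0921 ff 0.0
```

>>> carry_out(
  motion=[
    [[40,-16,0],5],
    [[42,-12,0],5],
    [[43,-10,0],5],
    [[44,-8,0],5],
    [[44,-6,0],5],
    [[30,-5,0],5],
    [[0,0,0],5],
  ],
  claw=56,
)

```text
time_s: 0.8
tool_pos: [0.4963, -0.4802, 0.2134]
orientation: [0.996, -0.088, 0.001, -0.001]
contact_force: [0.1, 0.1, -0.5]
gripper_width: 0.0556
finger_force: 0.0
```

Run:
```python
from h import *
snap("wrist","w1"); go([.47,0.0,.3],-11.5)
```

```text
t0.85 at [ 0.4934 -0.4818  0.2133] yaw -10.49 -> shift [-110.7 -469.7  -85.9] twist 1.01  F [-0.8  0.5  0.1] w 0.0560 ff 0.0
```

>>> carry_out(
  motion=[
    [[-10,-47,-10],0],
    [[-11,-48,-10],0],
    [[-11,-48,-10],0],
    [[-11,-48,-10],0],
    [[-11,-48,-10],0],
    [[-11,-48,-10],0],
    [[-11,-48,-6],0],
    [[-10,-48,0],0],
  ],
)

```text
time_s: 1.65
tool_pos: [0.4745, -0.0921, 0.2813]
orientation: [0.996, -0.09, 0.001, 0.0]
contact_force: [1.3, -0.5, -0.4]
gripper_width: 0.056
finger_force: 0.0
```

>>> carry_out(
  motion=[
    [[-10,-45,0],1],
    [[-10,-40,0],0],
    [[0,0,0],0],
    [[0,0,0],0],
  ],
)

```text
time_s: 2.05
tool_pos: [0.471, -0.0062, 0.2802]
orientation: [0.995, -0.098, -0.0, 0.0]
contact_force: [0.8, 0.4, -0.3]
gripper_width: 0.056
finger_force: 0.0
```

Run:
```python
from h import *
a,_=snap("wrist","w2"); b=cv2.imread("pics/w1.png")
go([.47,0.0,.3],-11.5)
c=np.hstack([a,b]); c=cv2.convertScaleAbs(c,alpha=1.6); cv2.imwrite("pics/v3.png",cv2.resize(c,(800,300),interpolation=cv2.INTER_AREA))
```

```text
t2.10 at [ 0.4712 -0.0073  0.2802] yaw -11.41 -> shift [ -2.6  -6.9 -19.8] twist 0.09  F [-0.3  0.1 -1.2] w 0.0559 ff 0.0
```

View pics/v3.png

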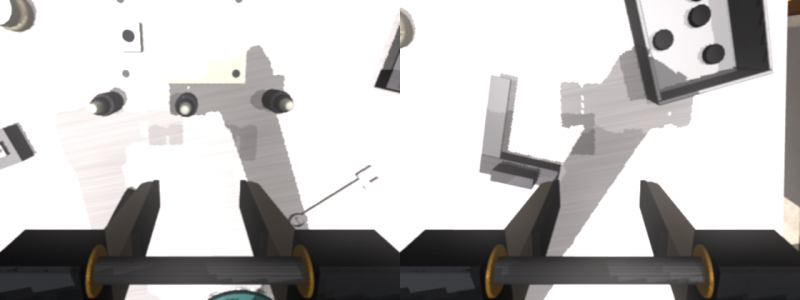

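Run:
```python
from h import *
c=np.vstack([cv2.imread("pics/w2.png")[:215],cv2.imread("pics/w1.png")[85:285]])
cv2.imwrite("pics/v4.png",cv2.resize(c,None,fx=1.4,fy=1.4,interpolation=cv2.INTER_CUBIC))
```

```text
(no output)
```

View pics/v4.png

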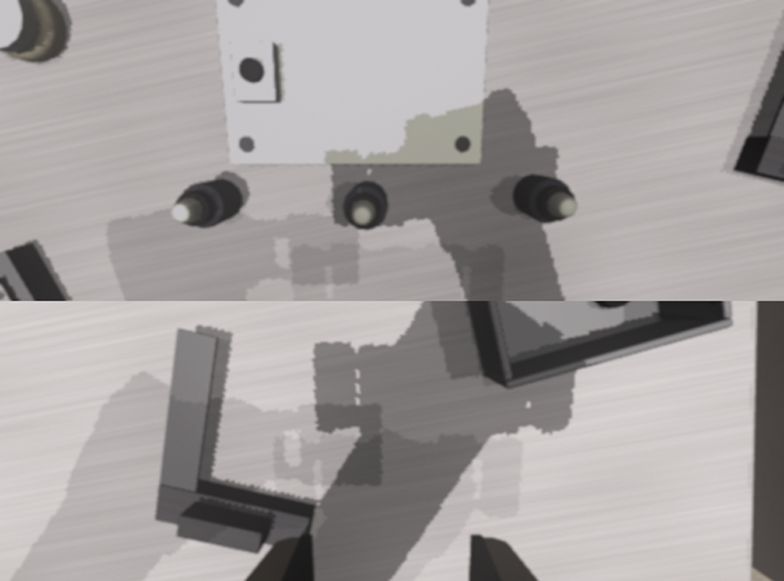

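The wrist view shows the bed's near edge as a level line at w2 row 116, from column 164 to 344. The bulbs are at (129,151), (258,153) and (405,147), and the stop knob is at (179,50). The square is clear in w1.

Run:
```python
from h import *
im,cp=load("w2")
P=lambda n,px,z: print(n,np.round(ray(cp,px,z)[:,:2],4).tolist())
g=cv2.cvtColor(im,cv2.COLOR_BGR2GRAY).astype(float)
pts=[]
for c in list(range(172,230,4))+list(range(300,338,4)):
    d=np.diff(cv2.GaussianBlur(g,(1,3),0)[108:124,c]); pts.append((c,108.5+np.argmax(np.abs(d))))
print([p[1] for p in pts])
w=ray(cp,pts,.024)[:,:2]; f=np.polyfit(w[:,1],w[:,0],1); print("edge x=",f,"yaw",-np.degrees(np.arctan(f[0])), "resid",np.abs(np.polyval(f,w[:,1])-w[:,0]).max())
P("corners",[(164.3,116.4),(343.6,116.4)],.024)
P("bulbs a c b z.095",[(128.6,151.4),(258,153),(405,147)],.095)
P("knob z.054",[(179.3,50)],.054)
P("stop top near/right",[(197,72),(197,29)],.046)
P("screws",[(176,103),(330,103)],.024)
im,cp=load("w1"); o=lambda x,y:(x/1.4,(y-301)/1.4+85)
P("ridge top corners z.06",[o(192,504),o(272,516),o(260,553),o(177,540)],.06)
P("stock top blade corner, right back z.03",[o(157,486),o(314,506)],.03)
P("blade outer edge z.0285",[o(178,329),o(161,484)],.0285)
P("blade tip right",[o(216,336)],.0285)
```

```text
[np.float64(116.5), np.float64(108.5), np.float64(108.5), np.float64(116.5), np.float64(116.5), np.float64(116.5), np.float64(116.5), np.float64(116.5), np.float64(116.5), np.float64(116.5), np.float64(116.5), np.float64(116.5), np.float64(116.5), np.float64(116.5), np.float64(116.5), np.float64(116.5), np.float64(116.5), np.float64(116.5), np.float64(116.5), np.float64(116.5), np.float64(116.5), np.float64(116.5), np.float64(108.5), np.float64(108.5), np.float64(116.5)]
edge x= [0.19629803 0.54121477] yaw -11.10583879321815 resid 0.007563175655009524
corners [[0.5607, 0.1045], [0.5217, -0.0911]]
bulbs a c b z.095 [[0.5347, 0.1256], [0.5091, 0.0052], [0.4874, -0.1328]]
knob z.054 [[0.6182, 0.0632]]
stop top near/right [[0.596, 0.0528], [0.6347, 0.0425]]
screws [[0.572, 0.0879], [0.5388, -0.0785]]
ridge top corners z.06 [[0.4884, -0.3466], [0.471, -0.3966], [0.4464, -0.3821], [0.4655, -0.3294]]
stock top blade corner, right back z.03 [[0.4978, -0.312], [0.4634, -0.419]]
blade outer edge z.0285 [[0.5989, -0.3575], [0.4984, -0.3145]]
blade tip right [[0.5902, -0.3809]]
```

Run:
```python
from h import *
go([.5091,0.0052,.025],-11.3)
```

```text
t2.10 at [ 0.4712 -0.0073  0.2802] yaw -11.41 -> shift [ 34.8 -20.  255.2] twist -0.11  F [-0.3  0.1 -1.2] w 0.0559 ff 0.0
```

>>> carry_out(
  motion=[
    [[34,-20,0],0],
    [[1,0,40],0],
    [[0,0,50],0],
    [[0,0,50],0],
    [[0,0,40],0],
    [[0,0,20],0],
    [[0,0,0],0],
  ],
)

```text
time_s: 2.8
tool_pos: [0.5071, 0.0042, 0.0771]
orientation: [0.995, -0.101, -0.003, 0.001]
contact_force: [-1.1, 0.5, 0.1]
gripper_width: 0.0556
finger_force: 0.0
```

Run:
```python
from h import *
im,_=snap("wrist","w3"); cv2.imwrite("pics/v5.png",im)
go([.5091,0.0052,.025],-11.3)
```

```text
t2.85 at [0.5088 0.0047 0.0791] yaw -11.52 -> shift [ 0.4 -0.6 54.1] twist -0.22  F [-0.6 -0.3  1. ] w 0.0558 ff 0.0
```

View pics/v5.png

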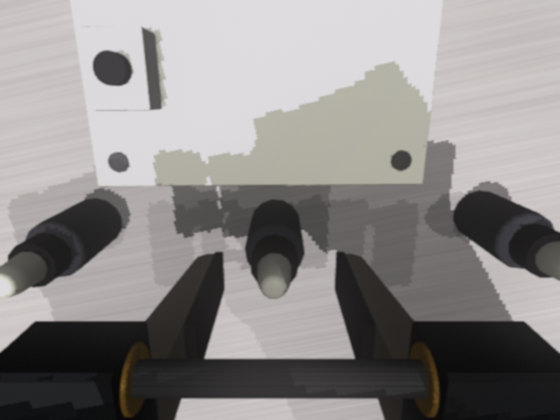

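Bottle c's bulb, at (273,282), is centred between the fingertips at columns 222 and 337, so I can descend and grip.

>>> carry_out(
  motion=[
    [[0,0,25],0],
    [[0,0,20],0],
    [[0,0,9],0],
    [[0,0,0],0],
  ],
)

```text
time_s: 3.25
tool_pos: [0.5099, 0.006, 0.0266]
orientation: [0.995, -0.1, -0.0, 0.0]
contact_force: [0.4, 0.3, 0.7]
gripper_width: 0.056
finger_force: 0.0
```

>>> carry_out(
  motion=[
    [[0,0,0],0],
    [[0,0,0],0],
    [[0,0,0],0],
    [[0,0,0],0],
    [[0,0,0],0],
  ],
  claw=28,
  squeeze=12,
)

```text
time_s: 3.75
tool_pos: [0.5105, 0.0067, 0.0272]
orientation: [0.995, -0.099, 0.001, -0.0]
contact_force: [-0.4, -0.2, 6.8]
gripper_width: 0.0334
finger_force: 12.0
```

>>> carry_out(
  motion=[
    [[0,0,-15],0],
    [[-5,0,-5],0],
    [[-25,0,0],0],
    [[-30,0,0],0],
    [[-25,0,0],0],
    [[-5,0,5],0],
    [[0,0,8],0],
    [[0,0,4],0],
  ],
)

```text
time_s: 4.55
tool_pos: [0.4224, 0.0244, 0.0287]
orientation: [0.995, -0.099, 0.0, -0.0]
contact_force: [0.0, -0.2, -1.2]
gripper_width: 0.0338
finger_force: 12.0
```

>>> carry_out(
  motion=[
    [[0,0,2],0],
    [[0,0,0],0],
    [[0,0,0],0],
  ],
)

```text
time_s: 4.85
tool_pos: [0.4221, 0.0244, 0.027]
orientation: [0.995, -0.099, 0.0, -0.0]
contact_force: [-0.4, 0.4, -2.0]
gripper_width: 0.0333
finger_force: 12.0
```

>>> carry_out(
  motion=[
    [[0,0,0.5],0],
    [[0,0,0],0],
    [[0,0,0],0],
    [[0,0,0],0],
  ],
  claw=60,
)

```text
time_s: 5.25
tool_pos: [0.4215, 0.0245, 0.0268]
orientation: [0.995, -0.099, 0.0, 0.0]
contact_force: [-0.1, 0.1, 1.2]
gripper_width: 0.0598
finger_force: 0.0
```

>>> carry_out(
  motion=[
    [[0,0,-15],0],
    [[0,0,-30],0],
    [[0,0,-45],0],
    [[0,0,-50],0],
    [[0,0,-40],0],
  ],
)

```text
time_s: 5.75
tool_pos: [0.4216, 0.0246, 0.2095]
orientation: [0.995, -0.099, 0.001, -0.0]
contact_force: [0.7, 0.1, -1.2]
gripper_width: 0.0601
finger_force: 0.0
```

Run:
```python
from h import *
im,_=snap("wrist","w4"); im2=env.get_image("scene")[150:320,100:500]
cv2.imwrite("pics/v6.png",np.hstack([im,cv2.resize(im2,None,fx=.6,fy=.6*420/102/1.0) if 0 else cv2.copyMakeBorder(im2[:,40:260],0,250,0,0,cv2.BORDER_CONSTANT)]))
go([.475,-.365,.2],-20)
# square geometry from w1
im,cp=load("w1"); o=lambda x,y:(x/1.4,(y-301)/1.4+85)
e=ray(cp,[o(178,329),o(161,484)],.0285)[:,:2]; d=e[0]-e[1]; print("blade dir yaw",np.degrees(np.arctan2(d[1],d[0])),np.hypot(*d))
```

```text
t5.85 at [0.425  0.0249 0.212 ] yaw -11.39 -> shift [125.9 372.3  12.5] twist 8.61  F [-0.3 -0.  -0.3] w 0.0600 ff 0.0
blade dir yaw -23.156213521814518 0.10930261458217973
```

View pics/v6.png

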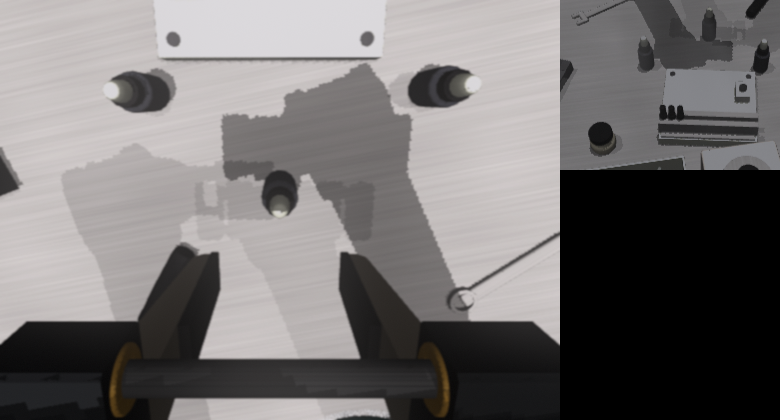

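Bottle c stands upright at (280,190), well clear of the edge. Next I need a closer look at the square.

>>> carry_out(
  motion=[
    [[8,40,0],0],
    [[9,48,0],0],
    [[9,48,0],0],
    [[9,48,0],0],
    [[9,48,0],0],
    [[9,48,0],0],
    [[9,48,0],0],
    [[7,38,0],0],
  ],
  claw=50,
)

```text
time_s: 6.65
tool_pos: [0.4157, -0.3506, 0.2058]
orientation: [0.995, -0.1, -0.001, 0.0]
contact_force: [0.3, 0.5, -0.9]
gripper_width: 0.0501
finger_force: 0.0
```

>>> carry_out(
  motion=[
    [[0,0,10],8],
    [[0,0,0],0],
    [[0,0,0],0],
    [[0,0,0],0],
  ],
)

```text
time_s: 7.05
tool_pos: [0.4173, -0.3467, 0.1969]
orientation: [0.986, -0.166, -0.0, -0.0]
contact_force: [0.1, -0.5, -0.3]
gripper_width: 0.05
finger_force: 0.0
```

Run:
```python
from h import *
im,_=snap("wrist","w5"); cv2.imwrite("pics/v7.png",cv2.resize(im[:300],None,fx=1.4,fy=1.4,interpolation=cv2.INTER_CUBIC))
go([.475,-.365,.2],-20)
```

```text
t7.10 at [ 0.4173 -0.3469  0.1971] yaw -19.18 -> shift [60.4 -1.8 -2.9] twist 0.82  F [-0.6  0.2 -0. ] w 0.0501 ff 0.0
```

View pics/v7.png

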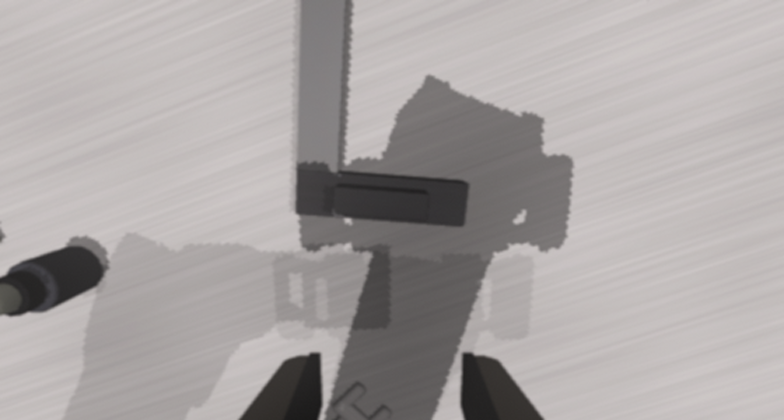

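Run:
```python
from h import *
im,cp=load("w5")
o=lambda x,y:(x/1.4,y/1.4)
def L(n,a,b,z):
    p=ray(cp,[o(*a),o(*b)],z)[:,:2]; d=p[1]-p[0]; print(n,np.round(p,4).tolist(),"len %.4f ang %.2f mid %s"%(np.hypot(*d),np.degrees(np.arctan2(d[1],d[0])),np.round(p.mean(0),4)))
L("ridge back",(428,221),(335,215),.06)
L("stock back",(464,226),(297,213),.03)
L("stock front",(468,183),(338,172),.03)
L("blade outer",(297,155),(300,2),.0285)
L("blade inner",(339,168),(347,2),.0285)
print(proj(cp,[[.4872,-.1328,0],[.4872,-.1328,.095]])*1.4)
g=cv2.cvtColor(im,cv2.COLOR_BGR2GRAY)
c=cv2.resize(g[95:175,195:350],None,fx=5,fy=5,interpolation=cv2.INTER_CUBIC); c=cv2.convertScaleAbs(c,alpha=2.2); cv2.imwrite("pics/v8.png",c)
```

```text
ridge back [[0.4453, -0.381], [0.4666, -0.3304]] len 0.0549 ang 67.16 mid [ 0.456  -0.3557]
stock back [[0.4297, -0.4027], [0.4731, -0.3034]] len 0.1084 ang 66.40 mid [ 0.4514 -0.353 ]
stock front [[0.4551, -0.413], [0.4885, -0.3375]] len 0.0826 ang 66.12 mid [ 0.4718 -0.3753]
blade outer [[0.5067, -0.3167], [0.5856, -0.3507]] len 0.0859 ang -23.27 mid [ 0.5462 -0.3337]
blade inner [[0.4906, -0.3388], [0.5767, -0.3765]] len 0.0939 ang -23.62 mid [ 0.5336 -0.3576]
[[ 78.3333159  266.84699849]
 [-21.49811224 306.55235343]]
```

View pics/v8.png

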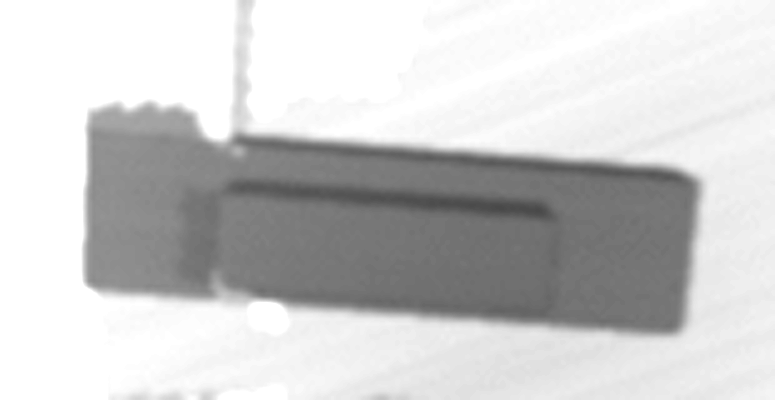

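The close-up shows the ridge top with corners at (222,190), (552,218), (548,315) and (215,292), and the stock top around it. The yaw is about -23.5°.

Run:
```python
from h import *
im,cp=load("w5")
o=lambda q:np.array(q)/5+[195,95]
for n,q,z in(("ridge",[(222,190),(552,218),(548,315),(215,292)],.06),("stock",[(88,133),(697,180),(683,330),(85,288)],.03)):
    w=ray(cp,o(q),z)[:,:2]; print(n,np.round(w,4).tolist(),w.mean(0).round(4),[round(float(np.hypot(*(w[i]-w[i-1]))),4) for i in range(4)])
go([*w.mean(0),.03],-23.5)
```

```text
ridge [[0.4821, -0.3364], [0.4603, -0.3856], [0.4455, -0.3801], [0.4671, -0.3294]] [ 0.4637 -0.3579] [0.0166, 0.0538, 0.0158, 0.0551]
stock [[0.4979, -0.3138], [0.4548, -0.4131], [0.4301, -0.403], [0.4728, -0.3031]] [ 0.4639 -0.3582] [0.0273, 0.1082, 0.0268, 0.1086]
t7.10 at [ 0.4173 -0.3469  0.1971] yaw -19.18 -> shift [ 47.6  -4.5 167.1] twist 4.32  F [-0.6  0.2 -0. ] w 0.0501 ff 0.0
```

>>> carry_out(
  motion=[
    [[0,0,5],-8.5],
    [[0,0,10],-8.5],
    [[0,0,10],-8.5],
    [[0,0,10],-8.5],
    [[0,0,10],-8.5],
    [[0,0,10],-8.5],
    [[0,0,10],-8.5],
    [[0,0,0],-8.5],
  ],
)

```text
time_s: 7.9
tool_pos: [0.4166, -0.3468, 0.1311]
orientation: [0.91, 0.416, -0.0, -0.001]
contact_force: [-0.6, 0.4, 0.3]
gripper_width: 0.05
finger_force: 0.0
```

>>> carry_out(
  motion=[
    [[0,0,0],-8.5],
    [[0,0,0],-8.5],
    [[0,0,0],0],
  ],
)

```text
time_s: 8.2
tool_pos: [0.4173, -0.3475, 0.1323]
orientation: [0.84, 0.543, 0.0, 0.0]
contact_force: [1.2, -0.4, 0.4]
gripper_width: 0.0501
finger_force: 0.0
```

Run:
```python
from h import *
go([.4638,-.358,.033],66.5); print(env.sense()["joints"])
```

```text
t8.20 at [ 0.4173 -0.3475  0.1323] yaw 65.76 -> shift [ 9.5 46.7 99.3] twist -0.74  F [ 1.2 -0.4  0.4] w 0.0501 ff 0.0
[ 0.79933195  0.40492013 -0.20484903  1.92635994  0.10942998  0.82012099
  0.11280005]
```

>>> carry_out(
  motion=[
    [[9,46,0],-0.7],
    [[0,0,15],0],
    [[0,0,30],0],
    [[0,0,30],0],
    [[0,0,18],0],
    [[0,0,6],0],
    [[0,0,0],0],
    [[0,0,0],0],
  ],
)

```text
time_s: 9.0
tool_pos: [0.4632, -0.3589, 0.0338]
orientation: [0.837, 0.547, 0.0, 0.001]
contact_force: [0.6, -0.6, 0.4]
gripper_width: 0.0502
finger_force: 0.0
```

Run:
```python
from h import *
go([.4638,-.358,.033],66.5)
```

```text
t9.00 at [ 0.4632 -0.3589  0.0338] yaw 66.30 -> shift [1.1 0.2 0.8] twist -0.20  F [ 0.6 -0.6  0.4] w 0.0502 ff 0.0
```

>>> carry_out(
  motion=[
    [[0,0,0],0],
    [[0,0,0],0],
    [[0,0,0],0],
    [[0,0,0],0],
    [[0,0,0],0],
  ],
  claw=10,
  squeeze=45,
)

```text
time_s: 9.5
tool_pos: [0.4625, -0.3588, 0.0331]
orientation: [0.837, 0.547, -0.0, 0.0]
contact_force: [-1.8, 0.4, 1.3]
gripper_width: 0.0159
finger_force: 45.0
```

>>> carry_out(
  motion=[
    [[0,0,-5],0],
    [[0,0,-15],0],
    [[0,0,-30],0],
    [[0,0,-40],0],
    [[0,0,-30],0],
    [[0,0,-10],0],
    [[0,0,0],0],
  ],
)

```text
time_s: 10.2
tool_pos: [0.463, -0.3592, 0.1645]
orientation: [0.837, 0.547, 0.0, 0.002]
contact_force: [-0.4, -0.3, -3.9]
gripper_width: 0.0159
finger_force: 45.0
```

Run:
```python
from h import *
xh=np.array([np.cos(np.radians(-11.3)),np.sin(np.radians(-11.3))]);yh=np.array([-xh[1],xh[0]])
B=np.array([.6295,-.0109])
T=B+(-.104-.008)*xh+(-.006)*yh; print(T)
go([*T,.164],78.7)
# bed check from w3
im,cp=load("w3")
e=ray(cp,[(97.5,184.5),(424,184.5)],.024)[:,:2]; print("corners",e.round(4).tolist(),np.hypot(*(e[0]-e[1])),"yaw",np.degrees(np.arctan2(*(e[0]-e[1])[:]))*-1)
s=ray(cp,[(143,28),(150,109)],.046)[:,:2]; m=e.mean(0); print("stop face bed y",((s-m)@yh).round(4),"x",((s-m)@xh-.09).round(4))
```

```text
[0.51849548 0.00516228]
t10.20 at [ 0.463  -0.3592  0.1645] yaw 66.32 -> shift [ 3.559e+02 -9.560e+01 -1.000e-01] twist -12.38  F [-0.4 -0.3 -3.9] w 0.0159 ff 45.0
corners [[0.5596, 0.1057], [0.5194, -0.0903]] 0.2000433604131061 yaw -11.595500478549102
stop face bed y [0.0553 0.0559] x [-0.0064 -0.0446]
```

>>> carry_out(
  motion=[
    [[20,-5,0],0],
    [[35,-10,0],0],
    [[45,-12,0],0],
    [[45,-12,0],0],
    [[45,-12,0],0],
    [[45,-12,0],0],
    [[45,-12,0],0],
    [[40,-10,0],0],
  ],
)

```text
time_s: 11.0
tool_pos: [0.5116, -0.0289, 0.1609]
orientation: [0.837, 0.547, -0.001, -0.001]
contact_force: [1.4, 0.2, -4.1]
gripper_width: 0.0155
finger_force: 45.0
```

>>> carry_out(
  motion=[
    [[25,-7,0],0],
    [[11,-3,0],-4],
    [[0,0,0],-6],
    [[0,0,0],-2.4],
    [[0,0,0],0],
    [[0,0,0],0],
  ],
)

```text
time_s: 11.6
tool_pos: [0.5174, 0.0053, 0.1614]
orientation: [0.774, 0.634, -0.001, -0.001]
contact_force: [0.4, 0.0, -3.2]
gripper_width: 0.016
finger_force: 45.0
```

Run:
```python
from h import *
im,_=snap("wrist","w6"); cv2.imwrite("pics/v9.png",im)
go([.5185,.0052,.037],78.7)
```

```text
t11.65 at [0.5177 0.0053 0.1618] yaw 78.65 -> shift [1.000e-01 1.100e+00 1.248e+02] twist -0.05  F [-0.4  0.4 -3.7] w 0.0158 ff 45.0
```

View pics/v9.png

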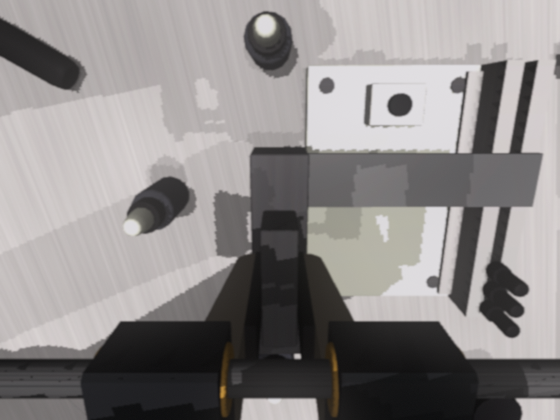

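The held square is parallel to the bed. The blade's outer edge is on row 153, the stock's front face is at column 308, the bed edge is at column 306, and the stop is at (400,104).

Run:
```python
from h import *
im,cp=load("w6"); v=np.load("pics/w6.npy"); R=Ro.from_quat(v[3:]).as_matrix()
tl=lambda px,z: (R.T@(ray(cp,px,z)-v[:3]).T).T[:,:2].round(4).tolist()
print("tool frame: blade outer",tl([(310,153),(535,154)],.1572),"inner",tl([(310,206),(530,206)],.1572),"stock top front/back",tl([(308,150),(308,240)],.1587),tl([(251,150),(251,205)],.1587))
print("ridge top",tl([(264,212),(298,212)],.1887))
P=lambda n,px,z: print(n,ray(cp,px,z)[:,:2].round(4).tolist())
P("bed near edge",[(307,66),(306,145)],.024); P("bed corner",[(307,66)],.024)
e=ray(cp,[(307,66),(306,145)],.024)[:,:2]
P("stop face near corners",[(370,126),(425,126)],.046); P("knob",[(400,104)],.054)
```

```text
tool frame: blade outer [[0.0568, 0.0152], [0.0564, 0.1203]] inner [[0.0311, 0.0158], [0.0312, 0.1228]] stock top front/back [[0.0584, 0.0141], [0.014, 0.0151]] [[0.0584, -0.0122], [0.032, -0.0128]]
ridge top [[0.0375, -0.0053], [0.0375, 0.0083]]
bed near edge [[0.5599, 0.105], [0.5485, 0.0456]]
bed corner [[0.5599, 0.105]]
stop face near corners [[0.597, 0.0528], [0.6374, 0.0447]]
knob [[0.6183, 0.0647]]
```

>>> carry_out(
  motion=[
    [[0,0,15],0],
    [[0,0,30],0],
    [[0,0,35],0],
    [[0,0,25],0],
    [[0,0,15],0],
    [[0,0,5],0],
    [[0,0,0],0],
    [[0,0,0],0],
  ],
)

```text
time_s: 12.45
tool_pos: [0.5194, 0.0056, 0.0388]
orientation: [0.773, 0.634, 0.001, 0.001]
contact_force: [0.1, -0.0, -3.7]
gripper_width: 0.0154
finger_force: 45.0
```

>>> carry_out(
  motion=[
    [[0,0,2],0],
    [[0,0,1.5],0],
    [[0,0,0],0],
    [[0,0,0],0],
  ],
)

```text
time_s: 12.85
tool_pos: [0.5186, 0.0054, 0.0345]
orientation: [0.773, 0.634, 0.0, 0.0]
contact_force: [-0.7, 0.7, -4.5]
gripper_width: 0.0155
finger_force: 45.0
```

>>> carry_out(
  motion=[
    [[0,0,0.6],0],
    [[0,2,0],0],
    [[0,2,0],0],
    [[0,1.5,0],0],
    [[0,0,0],0],
    [[0,0,0],0],
  ],
)

```text
time_s: 13.45
tool_pos: [0.5238, 0.0044, 0.0337]
orientation: [0.773, 0.634, -0.0, -0.0]
contact_force: [0.6, 0.8, -3.9]
gripper_width: 0.0156
finger_force: 45.0
```

>>> carry_out(
  motion=[
    [[0,1,0],0],
    [[0,1,0],0],
    [[0,0,0],0],
    [[0,0,0],0],
  ],
)

```text
time_s: 13.85
tool_pos: [0.5253, 0.0041, 0.0336]
orientation: [0.773, 0.634, -0.0, -0.0]
contact_force: [-0.3, 0.6, -2.9]
gripper_width: 0.0157
finger_force: 45.0
```

>>> carry_out(
  motion=[
    [[0,0.7,0],0],
    [[0,0.7,0],0],
    [[0,0,0],0],
    [[0,0,0],0],
  ],
)

```text
time_s: 14.25
tool_pos: [0.5254, 0.0041, 0.0333]
orientation: [0.773, 0.634, -0.001, -0.001]
contact_force: [-5.3, 1.7, 0.5]
gripper_width: 0.0158
finger_force: 45.0
```

>>> carry_out(
  motion=[
    [[2,0,0],0],
    [[2,0,0],0],
    [[0,0,0],0],
    [[0,0,0],0],
  ],
)

```text
time_s: 14.65
tool_pos: [0.5257, 0.0055, 0.0333]
orientation: [0.773, 0.634, -0.003, -0.0]
contact_force: [-7.7, -4.3, 1.1]
gripper_width: 0.0158
finger_force: 45.0
```

>>> carry_out(
  motion=[
    [[1,0,0],0],
    [[1,0,0],0],
    [[0,0,0],0],
    [[0,0,0],0],
  ],
)

```text
time_s: 15.05
tool_pos: [0.526, 0.0072, 0.0333]
orientation: [0.774, 0.634, -0.003, -0.0]
contact_force: [-6.7, -4.1, 1.7]
gripper_width: 0.0156
finger_force: 45.0
```

Run:
```python
from h import *
im,cp=snap("wrist","w7"); cv2.imwrite("pics/v10.png",cv2.resize(im[20:260,180:],None,fx=2,fy=2,interpolation=cv2.INTER_CUBIC))
go([.5185,.0052,.037],78.7)
```

```text
t15.10 at [0.526  0.0072 0.0333] yaw 78.65 -> shift [-3.4 -7.  -3.6] twist -0.05  F [-7.1 -4.1  2.4] w 0.0158 ff 45.0
```

View pics/v10.png

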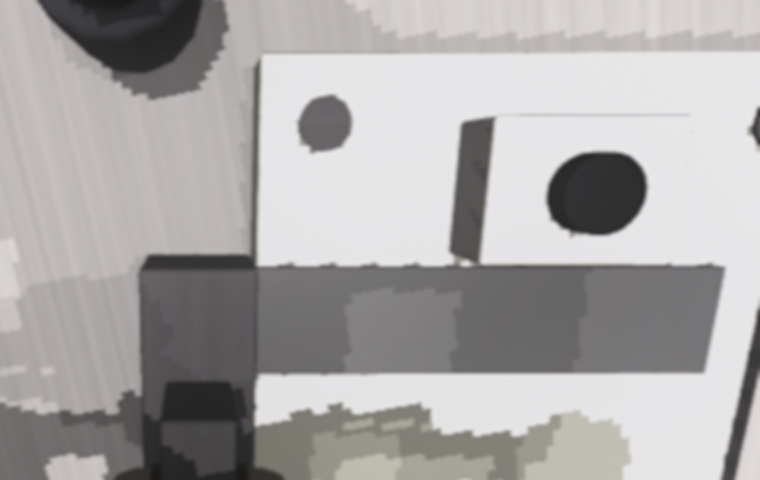

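The stock front is flush along the bed edge. The blade's outer edge, at crop row 267, is close to the stop face, whose top line is at crop row 264.

Run:
```python
from h import *
im,cp=load("w7"); a=np.radians(78.65); yh=np.array([np.cos(a),np.sin(a)])
f=lambda px,z:((ray(cp,px,z)[:,:2])@yh).round(4)
o=lambda x,y:(x/2+180,y/2+20)
print("stop face",f([o(482,264),o(690,265)],.046),f([o(452,255)],.024),"blade",f([o(300,267),o(700,267)],.0285),"bed corner",f([o(260,54)],.024), "stop far",f([o(495,115),o(690,115)],.046))
```

```text
stop face [0.1702 0.17  ] [0.1694] blade [0.1672 0.1672] bed corner [0.2136] stop far [0.1997 0.1997]
```

>>> carry_out(
  motion=[
    [[1,0,0],0],
    [[1,0,0],0],
    [[0,0,0],0],
    [[0,0,0],0],
  ],
)

```text
time_s: 15.5
tool_pos: [0.5264, 0.0091, 0.0333]
orientation: [0.774, 0.634, -0.003, -0.0]
contact_force: [-5.9, -4.0, 2.4]
gripper_width: 0.0155
finger_force: 45.0
```

>>> carry_out(
  motion=[
    [[0.7,0,0],0],
    [[0.7,0,0],0],
    [[0,0,0],0],
    [[0,0,0],0],
  ],
)

```text
time_s: 15.9
tool_pos: [0.5265, 0.0099, 0.0334]
orientation: [0.774, 0.634, -0.003, -0.0]
contact_force: [-7.1, -5.6, 2.3]
gripper_width: 0.0157
finger_force: 45.0
```

>>> carry_out(
  motion=[
    [[0.8,0.4,0],0],
    [[0,0,0],0],
    [[0,0,0],0],
  ],
)

```text
time_s: 16.2
tool_pos: [0.5265, 0.0099, 0.0333]
orientation: [0.774, 0.633, -0.004, -0.0]
contact_force: [-9.0, -7.0, 4.5]
gripper_width: 0.0154
finger_force: 45.0
```

>>> carry_out(
  motion=[
    [[-1,-0.5,0],0],
    [[-0.8,-0.5,0],0],
    [[0,0,0],0],
    [[0,0,0],0],
  ],
)

```text
time_s: 16.6
tool_pos: [0.5265, 0.0099, 0.0333]
orientation: [0.774, 0.634, -0.002, -0.0]
contact_force: [-4.7, -4.4, -0.6]
gripper_width: 0.0156
finger_force: 45.0
```

Seated against both edge and stop. I'll relax a little more, then release gently.

>>> carry_out(
  motion=[
    [[-0.8,-0.6,0],0],
    [[0,0,0],0],
    [[0,0,0],0],
  ],
  squeeze=8,
)

```text
time_s: 16.9
tool_pos: [0.5264, 0.01, 0.0334]
orientation: [0.773, 0.634, -0.001, -0.0]
contact_force: [-4.5, -4.6, -2.5]
gripper_width: 0.0158
finger_force: 8.0
```

>>> carry_out(
  motion=[
    [[0,0,0],0],
    [[0,0,0],0],
    [[0,0,0],0],
    [[0,0,0],0],
  ],
  claw=44,
)

```text
time_s: 17.3
tool_pos: [0.5284, 0.0119, 0.0342]
orientation: [0.773, 0.634, 0.001, 0.0]
contact_force: [0.4, 0.2, 0.6]
gripper_width: 0.0436
finger_force: 0.0
```

>>> carry_out(
  motion=[
    [[0,0,-10],0],
    [[0,0,-25],0],
    [[0,0,-40],0],
    [[0,0,-40],0],
    [[0,0,-20],0],
    [[0,0,0],0],
  ],
)

```text
time_s: 17.9
tool_pos: [0.5299, 0.0118, 0.1728]
orientation: [0.773, 0.634, 0.003, 0.003]
contact_force: [0.4, -0.0, -0.3]
gripper_width: 0.0437
finger_force: 0.0
```

Run:
```python
from h import *
im,cp=snap("wrist","w8"); c=im[:300]
cv2.imwrite("pics/v11.png",cv2.resize(c,None,fx=1.4,fy=1.4,interpolation=cv2.INTER_CUBIC))
go([.45,.31,.22],65)
```

```text
t17.95 at [0.5285 0.0115 0.1707] yaw 78.72 -> shift [ 277.4 -135.2  -49.7] twist 13.72  F [-0.4  0.1 -0.1] w 0.0438 ff 0.0
```

Run:
```python
from h import *
im,cp=load("w8"); g=cv2.cvtColor(im,cv2.COLOR_BGR2GRAY)
a=np.radians(-11.3); xh=np.array([np.cos(a),np.sin(a)]); yh=np.array([-xh[1],xh[0]])
W=lambda X,Y,z:np.r_[X*xh+Y*yh,z]   # X along xh, Y along yh
p=lambda X,Y,z:proj(cp,W(X,Y,z))[0].round(1)
print("expect blade tip outer",p(.6384,.1679,.0285)," blade root outer",p(.53,.1679,.0285)," stop corners top",p(.574,.1685,.046),p(.614,.1985,.046))
print("stock front top",p(.5284,.15,.03),p(.5284,.07,.03),"edge",p(.5284,.19,.024),"rail1 top",p(.662,.2,.059),p(.674,.2,.059),"rail2",p(.683,.2,.059),p(.695,.2,.059))
for X in (.545,.56,.60,.63):
    c,r=p(X,.1679,.0285); c=int(round(c)); print("col",c,"exp row",r,g[int(r)-14:int(r)+10,c].tolist(),"from",int(r)-14)
for Y in (.20,.19,.14,.13,.10):
    c,r=p(.5284,Y,.024 if Y>.17 else .03); print("row",r,"exp col",c,g[int(round(r)),int(c)-8:int(c)+9].tolist(),"from",int(c)-8)
for Y in(.205,.12):
    c,r=p(.678,Y,.059); print("gap row",r,"exp",c,g[int(round(r)),int(c)-40:int(c)+40].tolist())
```

```text
expect blade tip outer [421.7 135.9]  blade root outer [292. 136.]  stop corners top [348.7 137.1] [403.   97.3]
stock front top [290.  157.7] [289.2 246.2] edge [290.1 108.3] rail1 top [474.4  95. ] [490.7  95. ] rail2 [502.9  95. ] [519.2  95. ]
col 310 exp row 136.0 [214, 213, 213, 213, 213, 214, 213, 213, 214, 214, 213, 200, 160, 124, 113, 111, 111, 111, 111, 111, 111, 110, 111, 110] from 122
col 328 exp row 136.0 [214, 214, 214, 214, 214, 214, 214, 213, 214, 214, 208, 185, 141, 113, 109, 110, 111, 111, 110, 110, 110, 110, 110, 110] from 122
col 376 exp row 135.9 [58, 58, 58, 58, 56, 66, 118, 182, 210, 215, 214, 214, 214, 213, 194, 138, 93, 97, 105, 107, 112, 119, 121, 121] from 121
col 412 exp row 135.9 [215, 214, 214, 215, 214, 214, 214, 215, 214, 215, 214, 209, 186, 147, 121, 116, 117, 117, 117, 116, 117, 117, 116, 116] from 121
row 95.7 exp col 290.2 [167, 165, 163, 163, 161, 157, 150, 139, 133, 161, 200, 213, 214, 213, 213, 213, 214] from 282
row 108.3 exp col 290.1 [168, 169, 167, 165, 162, 157, 149, 135, 131, 160, 200, 213, 214, 214, 213, 213, 214] from 282
row 169.5 exp c
[... 402 characters left out ...]
, 51, 59, 94, 151, 188, 199, 200, 199, 200, 200, 200, 199, 199, 199, 199, 199, 200, 199, 192, 160, 100, 56, 50, 49, 49, 49, 50, 48, 48, 48, 66, 114, 166, 193, 200, 199, 199, 199, 200, 199, 200, 199, 199, 199, 199, 199, 199, 198, 197, 194, 192, 191, 190, 184, 161, 125, 104, 98, 97, 96, 98, 99, 96, 88]
gap row 200.6 exp 479.3 [186, 182, 170, 137, 91, 66, 63, 64, 63, 63, 63, 64, 63, 63, 63, 61, 59, 57, 58, 68, 107, 156, 187, 196, 197, 196, 196, 196, 196, 197, 197, 196, 197, 197, 192, 169, 124, 79, 62, 62, 61, 60, 61, 61, 61, 64, 92, 145, 184, 197, 197, 197, 196, 197, 196, 197, 196, 196, 197, 197, 197, 197, 197, 197, 196, 198, 200, 201, 202, 200, 199, 197, 196, 197, 198, 198, 197, 196, 198, 200]
```

Measured by code, the blade is against the stop (gap under 0.5 mm), the stock is flush and the gap line fits. Next is the gauge.

>>> carry_out(
  motion=[
    [[25,-10,-10],0],
    [[40,-16,-10],0],
    [[45,-18,-10],0],
    [[45,-18,-10],0],
    [[40,-16,-10],0],
    [[30,-11,0],0],
    [[0,0,0],0],
    [[0,0,0],0],
  ],
)

```text
time_s: 18.75
tool_pos: [0.4833, 0.2495, 0.2174]
orientation: [0.773, 0.635, -0.001, -0.0]
contact_force: [-0.5, -0.5, -0.2]
gripper_width: 0.0437
finger_force: 0.0
```

Run:
```python
from h import *
im,cp=snap("wrist","w9"); g=cv2.cvtColor(im,cv2.COLOR_BGR2GRAY)
go([.49,.327,.2],78.7)
print("expect gauge top px",proj(cp,[[.492,.327,.083],[.492,.327,.035],[.496,.395,.097]]).round(0).tolist())
c,r=[int(v) for v in proj(cp,[[.492,.327,.06]])[0]]
r0=max(r-75,0);c0=max(c-90,0)
print(r0,c0)
for row in g[r0:r+75:5,c0:c+90:5]: print(" ".join("%3d"%v for v in row))
```

```text
t18.80 at [0.4838 0.2483 0.2175] yaw 78.70 -> shift [78.4 -9.3 17.3] twist -0.00  F [-0.1 -0.2 -0.3] w 0.0443 ff 0.0
expect gauge top px [[270.0, 104.0], [271.0, 104.0], [256.0, 3.0]]
28 180
156 154 152 154 155 153 156 156 158 154 156 160 143  44  38  38  38  38  38  80  87 160 158 161 159 160 162 160 182 175 182 179 186 183 180 178
155 155 152 154 155 153 157 154 159 155 156 159 155 137  41  39  39  39  70  87 118 161 158 161 159 157 164 160 182 176 182 177 184 182 180 179
154 156 151 153 153 153 157 155 159 158 157 159 162 158 147  69  70  86  88  90 142 132 154 160 161 158 162 178 182 176 182 178 183 166 165 163
155 157 152 152 153 153 155 156 158 158 157 158 161 159 162 159  97  89 118 131 132 130 139 159 162 159 176 178 178 177 180 179 175 160 156 155
155 156 153 154 154 154 153 156 157 158 155 157 160 158 160 155 134 132 131 131 131 131 132 158 162 159 161 159 158 155 161 159 159 160 157 154
156 153 155 153 154 156 154 157 155 159 154 156 159 144 132 132 132 132 131 132 131 131 131 153 162 158 159 159 158 157 153 159 158 161 158 154
155 154 156 153 154 154 154 156 155 160 151 1
[... 2710 characters left out ...]
 170 166 168 168 167 171 165 166 169 171 176 185 181 181 184 184 189 184 184 182 183 187 183 181 183 184 182 183 182 185 184
171 187 179 169 169 168 169 168 167 168 171 167 166 168 171 165 169 177 178 171 170 173 171 172 170 182 187 171 168 168 171 169 180 183 186 182
174 173 171 169 168 165 171 169 167 168 168 169 165 168 171 165 168 168 164 169 171 172 172 173 170 167 173 171 169 166 171 168 175 184 184 180
171 171 171 169 170 166 170 167 168 168 165 170 165 167 171 165 167 168 166 170 168 171 173 171 170 168 174 173 169 164 169 168 181 184 181 177
169 169 173 171 168 169 168 165 167 165 165 169 164 165 169 166 167 171 166 169 168 169 173 170 172 182 175 174 169 166 168 169 180 184 180 177
```

```bash
cat > gz.py <<'E'
from h import *
def meas(fn):
    im,cp=load(fn); g=cv2.cvtColor(im,cv2.COLOR_BGR2GRAY)
    def rect(lo,hi,z,name,near):
        m=cv2.inRange(g,lo,hi); m=cv2.morphologyEx(m,cv2.MORPH_OPEN,np.ones((3,3)))
        q=[c for c in cv2.findContours(m,cv2.RETR_EXTERNAL,cv2.CHAIN_APPROX_NONE)[0] if cv2.contourArea(c)>150]
        c=max((c for c in q if cv2.pointPolygonTest(cv2.convexHull(c),near,True)>-8),key=cv2.contourArea)
        b=cv2.boxPoints(cv2.minAreaRect(c)); w=ray(cp,b,z)[:,:2]
        L=[np.hypot(*(w[i]-w[i-1])) for i in range(4)]; i=int(np.argmax(L)); d=w[i]-w[i-1]
        print(name,b.round(1).tolist(),"ctr",w.mean(0).round(4),"sides",np.round(L,4),"long ang %.2f"%(np.degrees(np.arctan2(d[1],d[0]))%180))
    p=tuple(float(v) for v in proj(cp,[[.492,.327,.083]])[0])
    rect(195,210,.083,"grip",p); rect(122,136,.035,"stand",p)
E
python3 -c "
from gz import *
meas('w9')"
```

```text
grip [[255.0, 70.0999984741211], [268.79998779296875, 65.4000015258789], [285.0, 112.5999984741211], [271.20001220703125, 117.4000015258789]] ctr [0.4939 0.336 ] sides [0.0372 0.0111 0.0371 0.0115] long ang 97.93
stand [[224.5, 59.400001525878906], [287.3999938964844, 36.099998474121094], [320.0, 124.0], [257.1000061035156, 147.3000030517578]] ctr [0.4948 0.3356] sides [0.0816 0.0584 0.0802 0.0623] long ang 98.42
```

The stand measures 80x60 mm and the grip is centred at (0.494, 0.336) with its long axis at 98°. Sizes match, so I'll grasp.

>>> carry_out(
  motion=[
    [[30,0,0],0],
    [[30,0,0],0],
    [[25,-7,20],0],
    [[0,0,20],-6.5],
    [[0,0,20],-6.5],
    [[0,0,10],-6.5],
    [[0,0,0],0],
    [[0,0,0],0],
  ],
)

```text
time_s: 19.6
tool_pos: [0.4946, 0.3327, 0.1484]
orientation: [0.656, 0.754, -0.0, 0.0]
contact_force: [0.1, -0.4, -0.2]
gripper_width: 0.0439
finger_force: 0.0
```

Run:
```python
from h import *
go([.4939,.336,.049],98.1)
```

```text
t19.60 at [0.4946 0.3327 0.1484] yaw 97.94 -> shift [ 3.4 -0.2 99.4] twist -0.16  F [ 0.1 -0.4 -0.2] w 0.0439 ff 0.0
```

>>> carry_out(
  motion=[
    [[3.4,0,10],0],
    [[0,0,25],0],
    [[0,0,30],0],
    [[0,0,20],0],
    [[0,0,10],0],
    [[0,0,4],0],
    [[0,0,0],0],
    [[0,0,0],0],
  ],
)

```text
time_s: 20.4
tool_pos: [0.4941, 0.3382, 0.0508]
orientation: [0.655, 0.756, 0.001, 0.0]
contact_force: [0.1, -0.0, 0.2]
gripper_width: 0.0441
finger_force: 0.0
```

>>> carry_out(
  motion=[
    [[0,0,0],0],
    [[0,0,0],0],
    [[0,0,0],0],
    [[0,0,0],0],
    [[0,0,0],0],
  ],
  claw=8,
  squeeze=30,
)

```text
time_s: 20.9
tool_pos: [0.4936, 0.3376, 0.05]
orientation: [0.655, 0.756, 0.0, 0.0]
contact_force: [-0.4, 1.3, 1.7]
gripper_width: 0.0141
finger_force: 30.0
```

>>> carry_out(
  motion=[
    [[0,0,-5],0],
    [[0,0,-15],0],
    [[0,0,-35],0],
    [[0,0,-45],0],
    [[0,0,-35],0],
    [[0,0,-10],0],
    [[0,0,0],0],
  ],
)

```text
time_s: 21.6
tool_pos: [0.4942, 0.3381, 0.1967]
orientation: [0.655, 0.756, 0.002, 0.001]
contact_force: [-0.3, 0.1, -1.6]
gripper_width: 0.0135
finger_force: 30.0
```

Run:
```python
from h import *
go([.6961,.021,.19],78.7)
```

```text
t21.60 at [0.4942 0.3381 0.1967] yaw 98.21 -> shift [-342.7  154.5    6.9] twist 19.51  F [-0.3  0.1 -1.6] w 0.0135 ff 30.0
```

Weight 1.6 N, gauge held.

>>> carry_out(
  motion=[
    [[-20,9,0],0],
    [[-40,18,0],0],
    [[-44,20,0],0],
    [[-44,20,0],0],
    [[-44,20,0],0],
    [[-44,20,0],0],
    [[-44,20,0],0],
    [[-40,18,0],0],
  ],
)

```text
time_s: 22.4
tool_pos: [0.6824, 0.0386, 0.1918]
orientation: [0.655, 0.756, -0.002, -0.001]
contact_force: [0.4, 0.2, -0.1]
gripper_width: 0.014
finger_force: 30.0
```

>>> carry_out(
  motion=[
    [[-20,9,0],6.5],
    [[0,0,0],6.5],
    [[0,0,0],6.5],
    [[0,0,0],0],
    [[0,0,0],0],
  ],
)

```text
time_s: 22.9
tool_pos: [0.6935, 0.0233, 0.1928]
orientation: [0.772, 0.635, -0.001, -0.001]
contact_force: [-0.2, 0.2, -1.0]
gripper_width: 0.0135
finger_force: 30.0
```

Run:
```python
from h import *
im,cp=snap("wrist","w10"); g=cv2.cvtColor(im,cv2.COLOR_BGR2GRAY)
go([.6961,.021,.19],78.7)
a=np.radians(-11.3); xh=np.array([np.cos(a),np.sin(a)]); yh=np.array([-xh[1],xh[0]])
for Y in (.195,.205,.22,.235):
    c,r=proj(cp,np.r_[.6785*xh+Y*yh,.059])[0]; print(Y,c.round(1),r.round(1),int(c)-24,g[int(round(r)),int(c)-24:int(c)+25].tolist())
```

```text
t22.95 at [0.6938 0.0234 0.1933] yaw 78.89 -> shift [-1.9  2.7  3.3] twist 0.19  F [-0.4 -0.9 -1.5] w 0.0139 ff 30.0
0.195 282.3 157.0 258 [216, 216, 215, 212, 205, 198, 194, 193, 193, 193, 192, 193, 192, 193, 192, 192, 192, 192, 187, 171, 148, 140, 152, 180, 208, 216, 217, 217, 211, 191, 167, 171, 186, 191, 192, 191, 190, 190, 190, 190, 191, 193, 203, 213, 210, 189, 165, 180, 207]
0.205 282.4 144.6 258 [196, 193, 188, 184, 185, 190, 194, 195, 195, 195, 196, 195, 195, 195, 195, 195, 195, 195, 191, 173, 149, 141, 149, 171, 196, 209, 215, 217, 211, 188, 159, 164, 185, 193, 194, 193, 193, 192, 193, 192, 192, 192, 193, 192, 188, 175, 164, 181, 207]
0.22 282.5 125.6 258 [174, 175, 174, 174, 173, 174, 173, 174, 175, 175, 174, 173, 173, 173, 175, 175, 176, 176, 176, 175, 174, 174, 173, 173, 173, 173, 172, 172, 173, 173, 173, 174, 174, 175, 176, 178, 178, 178, 177, 176, 172, 172, 172, 173, 174, 174, 174, 173, 174]
0.235 282.6 106.1 258 [170, 171, 173, 172, 172, 172, 171, 171, 171, 171, 172, 173, 173, 173, 172, 171, 172, 172, 171, 170, 171, 172, 172, 172, 173, 174, 172, 172, 173, 172, 174, 175, 177, 176, 176, 174, 173, 170, 170, 172, 174, 174, 173, 173, 173, 174, 175, 176, 175]
```

The gap centre measured from above (column 282.7) agrees with the contact-derived line to 0.3 mm. I'll align and descend to just above the rails.

>>> carry_out(
  motion=[
    [[-2,2.4,0],0.2],
    [[0,0,20],0],
    [[0,0,30],0],
    [[0,0,22],0],
    [[0,0,10],0],
    [[0,0,4],0],
    [[0,0,0],0],
    [[0,0,0],0],
  ],
)

```text
time_s: 23.75
tool_pos: [0.6974, 0.0208, 0.1101]
orientation: [0.774, 0.633, 0.001, 0.001]
contact_force: [-0.3, 0.2, -2.0]
gripper_width: 0.0141
finger_force: 30.0
```

Run:
```python
from h import *
im,cp=snap("wrist","w11"); g=cv2.cvtColor(im,cv2.COLOR_BGR2GRAY)
go([.6958,.0211,.104],78.7)
a=np.radians(-11.3); xh=np.array([np.cos(a),np.sin(a)]); yh=np.array([-xh[1],xh[0]])
for Y in (.195,.205):
    c,r=proj(cp,np.r_[.6782*xh+Y*yh,.059])[0]; print(Y,c.round(1),r.round(1),int(c)-28,g[int(round(r)),int(c)-28:int(c)+29].tolist())
st=env.sense(); R=Ro.from_quat(st["orientation"]).as_matrix()
for tx in (.018,.022):
    c,r=proj(cp,np.array(st["tool_pos"])+R@[tx,0,.007])[0]; print("shoulder",c.round(1),r.round(1),int(c)-28,g[int(round(r)),int(c)-28:int(c)+29].tolist())
```

```text
t23.80 at [0.6974 0.0208 0.1102] yaw 78.53 -> shift [-0.1 -1.6  6.2] twist -0.17  F [-0.4 -1.2 -0.5] w 0.0141 ff 30.0
0.195 274.8 174.2 246 [176, 177, 178, 179, 179, 179, 179, 178, 179, 179, 178, 178, 178, 181, 186, 192, 195, 195, 195, 195, 195, 189, 166, 130, 120, 136, 144, 145, 157, 186, 213, 222, 221, 221, 222, 218, 204, 184, 180, 189, 193, 193, 193, 193, 193, 193, 193, 193, 192, 192, 193, 192, 193, 192, 192, 192, 187]
0.205 274.7 157.6 246 [179, 179, 181, 185, 190, 193, 192, 193, 197, 198, 199, 199, 198, 199, 198, 198, 197, 198, 199, 198, 198, 191, 164, 126, 122, 138, 145, 157, 185, 213, 222, 223, 222, 222, 222, 218, 205, 186, 181, 191, 196, 196, 197, 197, 197, 196, 196, 196, 196, 196, 196, 196, 195, 196, 195, 194, 191]
shoulder 277.6 229.6 249 [119, 119, 121, 120, 120, 117, 103, 87, 82, 84, 84, 83, 83, 83, 84, 83, 84, 83, 83, 83, 85, 86, 85, 85, 83, 81, 81, 80, 81, 81, 83, 89, 108, 123, 123, 119, 121, 127, 130, 134, 138, 145, 153, 159, 164, 165, 167, 166, 165, 164, 164, 161, 151, 129, 115, 116, 118]
shoulder 277.6 222.1 249 [115, 106, 93, 88, 87, 94, 116, 143, 159, 163, 163, 162, 162, 163, 163, 163, 162, 163, 164, 165, 166, 168, 168, 169, 168, 168, 166, 167, 167, 169, 167, 166, 163, 163, 164, 165, 163, 162, 164, 164, 165, 164, 165, 165, 166, 166, 166, 167, 166, 165, 165, 162, 149, 124, 110, 115, 120]
```

>>> carry_out(
  motion=[
    [[0,-1.3,0],-0.2],
    [[0,0,3],0],
    [[0,0,3],0],
    [[0,0,3],0],
    [[0,0,3],0],
    [[0,0,0],0],
    [[0,0,0],0],
  ],
)

```text
time_s: 24.5
tool_pos: [0.6951, 0.021, 0.0965]
orientation: [0.773, 0.634, -0.0, -0.0]
contact_force: [0.0, -0.6, -1.3]
gripper_width: 0.0142
finger_force: 30.0
```

Run:
```python
from h import *
im,cp=snap("wrist","w12"); g=cv2.cvtColor(im,cv2.COLOR_BGR2GRAY)
go([.6960,.0211,.074],78.7)
st=env.sense(); R=Ro.from_quat(st["orientation"]).as_matrix()
for tx,z in ((.05,None),(.06,None),(.022,.007)):
    p=np.array(st["tool_pos"])+R@[tx,0,z or 0]; 
    if z is None:p[2]=.059
    c,r=proj(cp,p)[0]; print(tx,c.round(1),r.round(1),int(c)-28,g[int(round(r)),int(c)-28:int(c)+29].tolist())
```

```text
t24.55 at [0.6952 0.021  0.0967] yaw 78.72 -> shift [ 0.3  0.7 22.7] twist 0.02  F [-0.3  0.2 -1.3] w 0.0138 ff 30.0
0.05 277.9 157.3 249 [187, 189, 195, 201, 205, 206, 206, 205, 205, 205, 205, 205, 205, 206, 205, 206, 205, 204, 205, 205, 205, 205, 197, 169, 139, 141, 150, 154, 161, 172, 184, 204, 223, 228, 228, 228, 225, 207, 174, 164, 190, 202, 203, 203, 203, 202, 202, 203, 202, 202, 202, 202, 202, 202, 201, 201, 201]
0.06 277.8 139.1 249 [199, 199, 202, 202, 190, 154, 108, 86, 83, 84, 86, 86, 86, 87, 86, 86, 86, 87, 86, 86, 84, 83, 83, 104, 151, 192, 206, 207, 206, 207, 207, 207, 206, 206, 206, 206, 202, 188, 156, 109, 85, 84, 83, 83, 84, 84, 84, 83, 84, 84, 83, 83, 81, 82, 82, 86, 106]
0.022 277.7 222.0 249 [125, 125, 123, 113, 98, 99, 121, 150, 166, 170, 169, 168, 170, 171, 170, 171, 169, 170, 171, 172, 173, 174, 176, 175, 175, 174, 173, 173, 175, 175, 174, 172, 170, 169, 171, 173, 171, 170, 170, 170, 170, 171, 172, 173, 172, 172, 174, 174, 173, 172, 172, 169, 154, 124, 106, 133, 162]
```

>>> carry_out(
  motion=[
    [[0,0.7,0],0],
    [[0,0,3],0],
    [[0,0,3],0],
    [[0,0,3],0],
    [[0,0,3],0],
    [[0,0,0],0],
    [[0,0,0],0],
  ],
)

```text
time_s: 25.25
tool_pos: [0.6958, 0.0208, 0.0846]
orientation: [0.773, 0.634, -0.0, -0.0]
contact_force: [-0.1, -0.6, -1.2]
gripper_width: 0.0139
finger_force: 30.0
```

>>> carry_out(
  motion=[
    [[0,0,3],0],
    [[0,0,3],0],
    [[0,0,3],0],
    [[0,0,1],0],
    [[0,0,0],0],
    [[0,0,0],0],
  ],
)

```text
time_s: 25.85
tool_pos: [0.6959, 0.0208, 0.0747]
orientation: [0.773, 0.634, 0.0, 0.0]
contact_force: [-0.1, -0.9, -1.1]
gripper_width: 0.0139
finger_force: 30.0
```

>>> carry_out(
  motion=[
    [[0,0,0.7],0],
    [[0,0,0.7],0],
    [[0,0,0],0],
    [[0,0,0],0],
  ],
)

```text
time_s: 26.25
tool_pos: [0.6961, 0.0208, 0.074]
orientation: [0.773, 0.634, 0.0, 0.0]
contact_force: [-1.4, -0.0, 3.0]
gripper_width: 0.0138
finger_force: 30.0
```

The shoulders are seated, with the vertical force reversed at TCP 74 mm as predicted. Releasing.

>>> carry_out(
  motion=[
    [[0,0,-0.5],0],
    [[0,0,0],0],
  ],
  squeeze=5,
)

```text
time_s: 26.45
tool_pos: [0.6961, 0.0209, 0.074]
orientation: [0.773, 0.634, 0.0, 0.0]
contact_force: [0.1, -0.4, 2.3]
gripper_width: 0.0139
finger_force: 5.0
```

>>> carry_out(
  motion=[
    [[0,0,0],0],
    [[0,0,0],0],
    [[0,0,0],0],
    [[0,0,0],0],
  ],
  claw=44,
)

```text
time_s: 26.85
tool_pos: [0.6958, 0.0208, 0.0736]
orientation: [0.773, 0.634, -0.0, -0.0]
contact_force: [-0.0, -0.5, 0.6]
gripper_width: 0.0429
finger_force: 0.0
```

>>> carry_out(
  motion=[
    [[0,0,-10],0],
    [[0,0,-25],0],
    [[0,0,-35],0],
    [[0,0,-35],0],
    [[0,0,-25],0],
    [[-15,0,0],0],
    [[-15,0,0],0],
    [[0,0,0],0],
  ],
)

```text
time_s: 27.65
tool_pos: [0.6889, -0.0134, 0.2024]
orientation: [0.775, 0.632, -0.002, 0.0]
contact_force: [-0.1, -0.9, -0.2]
gripper_width: 0.0442
finger_force: 0.0
```

Run:
```python
from h import *
im,cp=snap("wrist","w13"); g=cv2.cvtColor(im,cv2.COLOR_BGR2GRAY)
go([.6960,.0211,.074],78.7)
a=np.radians(-11.3); xh=np.array([np.cos(a),np.sin(a)]); yh=np.array([-xh[1],xh[0]])
p=lambda X,Y,z:proj(cp,np.r_[X*xh+Y*yh,z])[0]
print("grip top exp",[p(.6784+i*.007,.1555+j*.02,.107).round(1).tolist() for i in(-1,1) for j in (-1,1)],"shoulder",[p(.6784+i*.012,.1555+j*.028,.067).round(1).tolist() for i in(-1,1) for j in (-1,1)])
c,r=p(.6784,.1555,.09)
r0,c0=int(r)-60,int(c)-40
print(r0,c0)
for row in g[r0:r0+120:5,c0:c0+81:4]: print(" ".join("%3d"%v for v in row))
for X in (.60,.62,.635):   # blade outer/inner edges
    c,r=p(X,.1679,.0285); print("blade col",int(c),"exp rows",r.round(1),p(X,.1419,.0285)[1].round(1),int(r)-8,g[int(r)-8:int(r)+40,int(c)].tolist())
```

```text
t27.70 at [ 0.689  -0.0115  0.2023] yaw 78.52 -> shift [ 33.5   0.6 128.2] twist -0.18  F [ 0.2  0.4 -0.5] w 0.0438 ff 0.0
grip top exp [[268.9, 195.1], [268.2, 140.0], [287.9, 195.0], [288.1, 139.9]] shoulder [[264.4, 192.7], [263.3, 124.8], [292.8, 192.6], [293.2, 124.6]]
104 238
122 100 101 210 208 198 206 205 206 142 192 218 198 202 201 196 169 200 201 159 172
189  97 100 209 206 195 205 205 205 143 163 218 197 202 201 194 193 200 203 174 172
218 218 219 208 206 199 205 204 204 143 203 218 194 201 200 194 167 198 184 169 171
219 218 218 208 206 198 204 203 204 152 177 218 192 201 200 193 198 197 201 174 172
218 218 219 207 205 191 203 185 186 134 190 201 176 179 190 193 186 196 195 181 194
218 219 219 215 219 216 204 189 197 202 202 197 198 200 183 207 192 195 202 198 197
219 219 219 212 219 212 200 194 198 200 198 197 197 205 182 186 184 194 184 191 198
213 219 218 204 216 215 203 176 160 104 104 105 102 183 168 190 193 193 204 201 199
216 218 219 214 212 210 218 179 181 219 219 219 219 129 187 206 203 217 204 201 199
217 218 219 214 211 208 218 195 183 219 218 218 218 148 157 2
[... 1338 characters left out ...]
 129, 127, 127, 126, 125, 123, 124, 123, 123, 122, 123, 123, 123, 122, 125, 147, 188, 211, 218, 218, 218, 218, 219, 218, 218, 218, 218, 218]
blade col 214 exp rows 139.9 168.1 131 [218, 219, 218, 218, 218, 217, 200, 157, 134, 136, 136, 134, 130, 128, 128, 126, 127, 127, 127, 127, 126, 126, 125, 126, 127, 126, 125, 126, 126, 124, 125, 126, 126, 124, 127, 158, 200, 217, 218, 218, 218, 218, 218, 218, 218, 218, 219, 219]
blade col 230 exp rows 139.8 168.0 131 [218, 218, 218, 218, 219, 218, 206, 173, 140, 130, 131, 130, 130, 130, 130, 130, 130, 129, 129, 128, 128, 127, 128, 128, 127, 127, 127, 127, 127, 127, 127, 126, 128, 127, 128, 147, 185, 211, 217, 218, 218, 218, 218, 218, 218, 218, 219, 218]
```

The code check puts the gauge at the expected pixels and the square in place, with everything released. Handing in.

```bash
python3 -c "
from plant import env
print(env.hand_in())"
```

```text
the job is handed in; nothing more can be done
None
```

I handed the job in at about 28 s. Bottle c is stood aside, the square is flush on the bed's edge and against the stop, and the gauge is seated in the rail gap in line with the blade. I checked these by contact forces and camera measurements; the hand-in gave no verdict.

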